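Unlock a centrifuge lid and hold it at 60 degrees while its gas spring is replaced

ROBOT

A 7-joint arm with a two-finger parallel gripper is mounted at the origin on the work surface; the furniture and walls round the work are solid. World frame = base frame: x ahead of the robot, y to its left, z up, the work surface at z = 0. Lengths are in mm, angles in rad, forces in N, time in s.
With the tool pointing down it reaches from about 400 to 750 mm from the base axis. Payload 19.5 kg.
Tool frame: the origin (TCP) lies midway between the tips of the shut fingers; the grasp point (between the pads) lies 19 mm behind it; z points along the fingers, y is the line along which they close (so a half turn about z gives the same grasp; the last joint's range is limited). The gripper opens to 85 mm and grips with 20 to 120 N. Pads are 22 mm wide; open, the fingers measure 114 mm over their backs; the gripper's body (76 mm by 85 mm) begins 54 mm behind the grasp point. The pads swing forward as they close: fully open they stand 13 mm farther back than shut.
Start: joints at [-1.282, 0.707, -0.028, 1.485, 0.022, 0.951, -0.075], TCP at [186.746, 543.799, 202.068] pointing down, gripper open.
Joint ranges: [-2.71, 2.71], [-0.32, 2.16], [-1.57, 1.52], [0, 2.45], [-1.46, 4.6], [0, 2.02], [-2.83, 2.83]. Speed limits (rad/s): [1.89, 1.89, 2.57, 2.57, 3.01, 3.01, 3.01].

INTERFACE

Orientations are given as a rotation vector (axis times angle).
In Python, from bench import robot gives the robot as it stands. The module is installed in compiled form; this text tells all that it offers. Calls block until the motion is done:
- robot.movep(position, orientation): joint-space move of the TCP to a pose.
- robot.move_l(position, rate=150, orientation=None, f_stop=None): straight line of the TCP; orientation=None keeps the orientation; rate is the mean speed in mm/s. With f_stop (N) it stops when the force on the tool has changed by that much, and returns True; else False.
- robot.goto_joints(angles): joint-space move.
- robot.command_gripper(opening, strength=None): opening from 0.0 (shut) to 1.0 (fully open); strength is the grip in N (None keeps the last); returns when the fingers have stopped.
- robot.hold(seconds).
- robot.ik(position, orientation): joint angles nearest the present ones, or None.
- robot.state(): the state.
- robot.snapshot(name): name is "scene" or "side" or "wrist"; returns a dict with "frame" (384x512x3 uint8, red, green, blue), "fx", "fy", "cx", "cy" (pixels), "world_from_camera" (4x4, takes a point from camera to world coordinates). Camera axes: x right, y up, looking along -z (the intrinsics and any distortion apply to the point x, -y, -z); pixel columns grow to the right and rows downward; lengths in mm; the calibration is good to about 2 mm. A picture is of the moment at which its call begins. There is no depth.
A pose or a line that the arm cannot do raises robot.Unreachable and nothing moves.
- robot.hand_in(): hands the job in; it is judged then, once.
The state is a dict: "t": time; "qpos": joint angles; "joint_vel": joint speeds; "effort": joint torques, N m; "tool_pos": TCP position; "eef_rot": TCP orientation; "force": force on the tool from outside, world axes, zero at the start; "moment": the same for the moment, N m; "grip_width": opening from 0.0 (shut) to 1.0 (fully open); "finger_force": force on a finger pad.
Only numpy, scipy, OpenCV 4.12 (cv2) and the standard library are available. Lean on these libraries where they do the work, as an engineer would, in place of code of your own. Each camera call takes 0.05 s, during which the arm holds its last target. There are 200 camera calls.

TASK

The gas spring that carries the lid of the bench centrifuge has been taken off, so the lid falls shut from any angle, and it is still locked for transport. With the lid shut, slide the orange lock grip on the lid all the way to its end stop so that the bolt is out of the strike; then lift the lid by its black bar handle to 60 degrees from shut, without letting it drop, and finish still holding it there by the handle, at rest, so that a colleague can clip on the new spring. Leave the new spring and the other things on the bench where they are.

Things in the scene. Friction and masses are not known exactly. Their poses are not given: they have to be found in the camera images.
- centrifuge: white bench centrifuge with a slate-blue plinth, fixed to the bench, 200 deep x 210 wide x 119 high without its lid; origin at the centre of its underside, on the bench. Its x axis points from front (sloping control panel, handle side) to back (hinge side), its y axis to the left of a person standing before its front, parallel to the hinge; z up.
- lid (a joint): hinge of the lid, rad: 0 shut, grows as the front edge rises, 60 degrees = 1.047, at most 1.5. The lid with handle and lock weighs about 0.7 kg; nothing holds it up and it falls shut from every angle. The lid is 170 deep, 200 wide, 18 thick; shut, its top is 140.5 above the bench.
- hinge_mid (a point): middle of the lid's hinge line, which runs along the centrifuge's y axis; in the centrifuge frame at x = +88, y = 0, z = 122.5 mm. Its frame turns with the lid: x from the lid's front to the hinge, y along the hinge, z out of the lid's top.
- handle_mid (a point): middle of the black round handle bar: diameter 14, along y of the centrifuge, 82 free between its brackets, its axis 41 ahead of the lid's front edge (34 clear). In the lid's frame 211 ahead of the hinge line and 9 above it; 131.5 above the bench when shut, 40 clear below. Pinched from above across the bar, it can turn between the fingers, so the gripper may stay upright.
- lid_lock (a joint): lock slide on top of the lid, m: 0 bolt fully in the strike (locked), 0.028 at its end stop (free). It moves along +y of the centrifuge (parallel to the hinge, away from the strike, towards the green dot). The bolt clears the strike at about 0.017; until then the lid cannot lift. About 2 N of friction; stays where it is left. Starts between 0 and 0.005.
- lock_grip (a point): middle of the upright orange grip of the lock slide, standing on the lid: 13 along the centrifuge's x, 20 along y, 24 high; its top is 34 above the lid's top, this point 12 below that. The guide plate under it is 30 wide, 3 high; the steel bolt leaves it towards -y; the end stop, 16 high, is on the +y side.
- strike_top (a point): top of the steel bridge (strike) on the centrifuge's right-hand (-y) cheek that the bolt enters: 34 along x, 5 thick; 161 above the bench at x = -47, y = -108 mm in the centrifuge's frame.
- gas_spring: new gas spring lying on the bench, black barrel, bright rod, black square ends, 213 long, 18 high; leave alone. Origin under its middle.
- screwdriver: screwdriver with orange handle, 195 long, lying on the bench; leave alone. Origin under its middle.
- dead_weight: turned white metal calibration weight with a dish on top, 69 across, 146 high; leave alone. Origin under its centre.
- stopwatch: black stopwatch, 66x62x18; leave alone. Origin under its centre.
- glass_dish: low glass dish, 66 across, 14 high; leave alone. Origin under its centre.

How it is judged (in metres and radians):
On the way, in this order (a step that is already met when the one before it is completed fails the run):
1. the lock slide is at its end stop while the lid is still shut (value of joint lid_lock above 0.0255 m and value of joint lid below 0.05 rad), for 0.2 s.
2. the lid is held by its handle at 60 degrees (value of joint lid between 0.947 and 1.147 rad and contact force between the fingers and lid_c0 above 0.5 N), for 0.3 s.
At the end, for the whole second after the job is handed in: The lid is at 60 degrees, give or take 5.7 (0.1 rad), at rest, held by the fingers on its handle (over 0.5 N); the lock slide is within 2.5 mm of its free end stop; spring, tool, weight, stopwatch and dish have moved less than 30 mm. The program ends holding (all of step 2 and velocity of joint lid between -0.05 and 0.05 rad/s and value of joint lid_lock above 0.0255 m and distance of each of gas_spring, screwdriver, dead_weight, stopwatch, glass_dish from where it was at the start of the episode below 0.03 m); the arm keeps its last pose, push and grip.
It fails at once if the lid is let drop (falls faster than 1.5 rad/s) (velocity of joint lid below -1.5 rad/s).
It fails at once if a thing on the bench is disturbed (moved 30 mm or more) (distance of any of gas_spring, screwdriver, dead_weight, stopwatch, glass_dish from where it was at the start of the episode above 0.03 m).
It also fails if it takes over 38 s, if anything falls off the work surface, if the arm or the gripper's body presses on something with over 40 N, if the wrist force passes 120 N, or if a joint passes its speed limit or range.

## Working session

There is one attempt and no reset: what is moved stays moved. The work goes in short steps, each a Python script; the robot and the scene stay as the last script left them, time stands still between calls to the robot, and variables do not carry over. Pictures are saved under pics/ and viewed, at most 10 in all, crops included, and the job is handed in when it is done.

```bash
mkdir -p pics; python3 - <<'E'
from bench import robot
import cv2,pickle
d={}
for n in("scene","side","wrist"):
    s=robot.snapshot(n);d[n]=s
    cv2.imwrite(f"pics/{n}0.png",s["frame"][:,:,::-1]); print(n,s.keys(),s["fx"],s["fy"],s["cx"],s["cy"]);print(s["world_from_camera"])
pickle.dump(d,open("s0.pkl","wb"))
s=robot.state();print(s)
E
```

```text
scene dict_keys(['frame', 'fx', 'fy', 'cx', 'cy', 'world_from_camera']) 460.16336637626824 460.16336637626824 259.4622707961823 187.7527772138808
[[ 9.88320504e-01  1.26712995e-01 -8.46545861e-02  3.05355280e+02]
 [-1.52356273e-01  8.33228423e-01 -5.31524186e-01 -5.10769297e+02]
 [ 3.18558576e-03  5.38213909e-01  8.42802255e-01  1.17666760e+03]
 [ 0.00000000e+00  0.00000000e+00  0.00000000e+00  1.00000000e+00]]
side dict_keys(['frame', 'fx', 'fy', 'cx', 'cy', 'world_from_camera']) 461.30839843017594 461.30839843017594 256.34984793316534 183.54589160879868
[[-8.19398056e-01  2.83599279e-01 -4.98154871e-01 -2.93870036e+02]
 [-5.73199424e-01 -4.13572581e-01  7.07389667e-01  1.14934841e+03]
 [-5.40799614e-03  8.65175802e-01  5.01439512e-01  8.07747270e+02]
 [ 0.00000000e+00  0.00000000e+00  0.00000000e+00  1.00000000e+00]]
wrist dict_keys(['frame', 'fx', 'fy', 'cx', 'cy', 'world_from_camera']) 323.8117205779331 323.8117205779331 258.94246787581096 188.38362492930705
[[ 3.23965807e-01 -8.95622019e-01 -3.04807080e-01  1.07933956e+02]
 [ 9.46068610e-01  3.06492129e-01  1.04960754e-01  5.71395996e+02]
 [-5.84191495e-04 -3.22372106e-01  9.46612848e-01  3.73285777e+02]
 [ 0.00000000e+00  0.00000000e+00  0.00000000e+00  1.00000000e+00]]
{'t': 0.15, 'qpos': array([-1.28169991,  0.70694248, -0.02760065,  1.48489287,  0.02198828,
        0.95090379, -0.07550979]), 'joint_vel': array([ 0.00107189, -0.00293434, -0.00116245, -0.00141603, -0.00204807,
        0.0003642 ,  0.00083237]), 'effort': array([ 7.89987280e-04, -8.83301711e+01,  1.23448245e+00, -2.36193895e+01,
        1.68853125e-02,  5.29856596e-03, -1.49772887e-06]), 'tool_pos': array([186.68740103, 543.60882939, 201.74479603]), 'eef_rot': array([-5.17276630e-01, -3.09859695e+00,  1.31390216e-03]), 'force': array([0.38413174, 0.34469918, 0.16407183]), 'moment': array([0.03111604, 0.00879994, 0.02803807]), 'finger_force': 0.0, 'grip_width': 1.0009565249345116}
```

View pics/scene0.png

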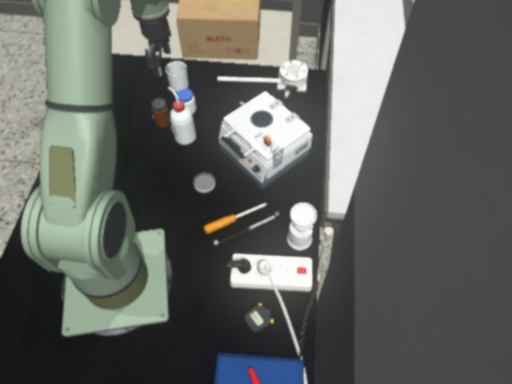

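View pics/side0.png

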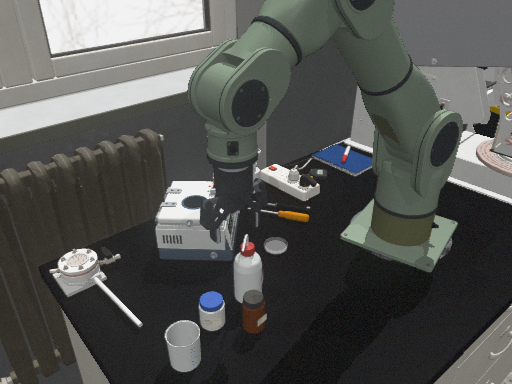

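The scene view shows the centrifuge around (265,137), with the orange grip near (267,140) and a dark bar near (233,147). I'll zoom in on it.

```bash
python3 - <<'E'
import pickle,cv2,numpy as np
d=pickle.load(open("s0.pkl","rb"))
f=d["scene"]["frame"][80:195,195:325,::-1]
g=d["side"]["frame"][170:275,140:310,::-1]
a=cv2.resize(f,None,fx=5,fy=5,interpolation=cv2.INTER_CUBIC)
cv2.imwrite("pics/crop1.png",a)
E
```

```text
(no output)
```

View pics/crop1.png

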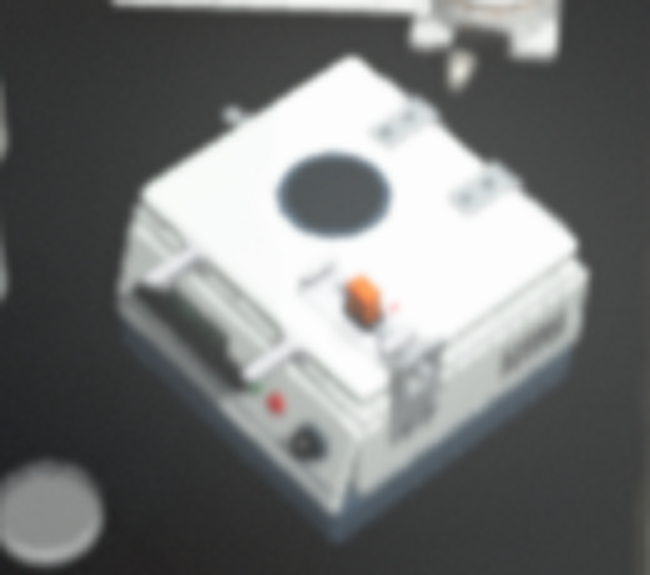

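View pics/wrist0.png

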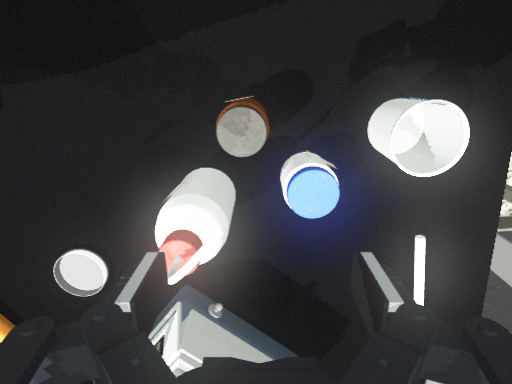

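The crop shows the lid corners at about (145,190), (350,58), (578,243) and (380,400) in crop pixels. The grip is at (363,300), the strike at (415,380) and the black bar runs from (150,285) to (245,380). The front faces lower-left. The wrist view only catches the centrifuge's edge, so I'll compute a coarse pose first.

```bash
cat > h.py <<'E'
import numpy as np,cv2,pickle
from scipy.spatial.transform import Rotation as R
def ray(s,uv):
    M=s["world_from_camera"];d=M[:3,:3]@np.array([(uv[0]-s["cx"])/s["fx"],-(uv[1]-s["cy"])/s["fy"],-1.]);return M[:3,3],d/np.linalg.norm(d)
def onplane(s,uv,z):
    o,d=ray(s,uv);return o+d*(z-o[2])/d[2]
def proj(s,p):
    M=s["world_from_camera"];c=M[:3,:3].T@(np.asarray(p,float)-M[:3,3]);return np.array([s["cx"]+s["fx"]*c[0]/-c[2],s["cy"]-s["fy"]*c[1]/-c[2]])
def down(a): # tool z down, tool y (closing line) at world angle a
    y=np.array([np.cos(a),np.sin(a),0]);z=np.array([0,0,-1.]);x=np.cross(y,z);return R.from_matrix(np.c_[x,y,z]).as_rotvec()
E
python3 - <<'E'
from h import *
s=pickle.load(open("s0.pkl","rb"))["scene"]
c=lambda x,y:(x/5+195-.4,y/5+80-.4)
P=[onplane(s,c(*q),140.5)[:2] for q in [(145,190),(350,58),(578,243),(383,400)]]
FL,BL,BR,FR=P
for p in P:print(p)
print([np.linalg.norm(a-b) for a,b in((FL,BL),(BL,BR),(BR,FR),(FR,FL))])
x=(BL+BR-FL-FR);x/=np.linalg.norm(x);y=(FL+BL-FR-BR);y/=np.linalg.norm(y)
print(np.degrees(np.arctan2(x[1],x[0])),np.degrees(np.arctan2(y[1],y[0])))
C=sum(P)/4
print("lidc",C,"grip top",onplane(s,c(362,288),174.5))
print("bar ends",onplane(s,c(150,285),131.5),onplane(s,c(245,380),131.5))
E
```

```text
[342.04829235 402.07421051]
[478.95417793 489.64444498]
[586.95820152 323.95861543]
[455.85128151 229.59502236]
[np.float64(162.5169759450702), np.float64(197.77932962621165), np.float64(161.53486363993312), np.float64(206.64024459822608)]
34.16964641446625 123.26141109438029
lidc [465.95298833 361.31807332] grip top [452.12622802 282.86601646 174.5       ]
bar ends [337.20146011 337.53326901 131.5       ] [382.49959096 261.44721595 131.5       ]
```

```bash
python3 - <<'E'
from h import *
from bench import robot
a=np.radians(33.7)
for aa in (a,a+np.pi):
    for p in ([474,294,340],[361,291,115],[455,354,292],[452,283,160]):
        q=robot.ik(p,down(aa)); print(None if q is None else np.round(q,2))
p=robot.state()["tool_pos"].copy();p[2]=330
robot.move_l(p,rate=200)
robot.movep([474,294,340],down(a))
s=robot.snapshot("wrist");cv2.imwrite("pics/w1.png",s["frame"][:,:,::-1]);pickle.dump(s,open("w1.pkl","wb"));print(robot.state()["t"])
E
```

```text
[-0.68  0.56  0.13  1.28 -0.07  1.3   0.04]
[-0.77  0.7   0.04  1.99 -0.06  0.46 -0.1 ]
[-0.78  0.63  0.13  1.32 -0.08  1.2  -0.06]
[-0.66  0.7   0.07  1.7  -0.06  0.74  0.03]
[-0.23  0.64 -0.82  1.26  0.46  1.42  2.72]
[-0.35  0.78 -0.72  1.97  0.8   0.7   2.16]
[-0.35  0.71 -0.81  1.3   0.51  1.34  2.58]
[-0.21  0.8  -0.8   1.68  0.68  0.96  2.46]
2.4083
```

View pics/w1.png

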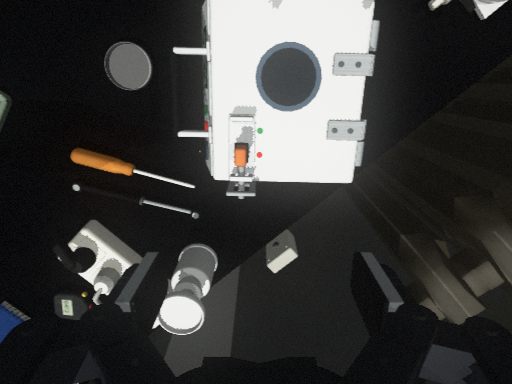

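The wrist view shows the lid from columns 205 to 370 with its bottom edge near row 182. The orange grip is at about (241,154), the strike at (241,187) and the handle brackets at (176,51) and (182,134).

```bash
python3 - <<'E'
from h import *
s=pickle.load(open("w1.pkl","rb"));f=s["frame"].astype(int)
hsv=cv2.cvtColor(s["frame"],cv2.COLOR_RGB2HSV)
m=cv2.inRange(hsv,(5,150,120),(20,255,255));m[:,:225]=0;m[:,260:]=0
ys,xs=np.nonzero(m);print("orange",xs.min(),xs.max(),ys.min(),ys.max(),xs.mean(),ys.mean())
print(m[140:172,230:252]//255)if 0 else None
w=f.min(2)>190
L=[];Rr=[]
for r in range(5,175,3):
    c=np.nonzero(w[r,200:400])[0]+200
    g=c[c>=203]
    if r not in range(40,62) and r not in range(124,145):L.append((g.min()-.5,r))
    if not(15<r<80 or 118<r<170):Rr.append((g.max()+.5,r))
B=[(c,np.nonzero(w[150:200,c])[0].max()+150.5) for c in range(262,350,3)]
def fit(P,z):
    W=np.array([onplane(s,p,z)[:2] for p in P]);vx,vy,x0,y0=cv2.fitLine(W.astype(np.float32),cv2.DIST_HUBER,0,.01,.01).ravel()
    res=np.abs((W-[x0,y0])@[-vy,vx]).max();return np.array([x0,y0]),np.array([vx,vy]),np.degrees(np.arctan2(vy,vx)),res
ls=[fit(L,140.5),fit(Rr,140.5),fit(B,140.5)]
for l in ls:print(l)
def isec(a,b):
    t=np.linalg.solve(np.c_[a[1],-b[1]],b[0]-a[0]);return a[0]+t[0]*a[1]
FR=isec(ls[0],ls[2]);BR=isec(ls[1],ls[2]);print("FR",FR,"BR",BR,np.linalg.norm(FR-BR))
d=BR-FR;yaw=np.arctan2(d[1],d[0]);print("yaw",np.degrees(yaw))
x=np.array([np.cos(yaw),np.sin(yaw)]);y=np.array([-x[1],x[0]])
O=(FR+BR)/2+100*y-3*x;print("origin",O)
for n,q,z in(("gripTop",(241,148),174.5),("gripmean",(xs.mean(),ys.mean()),168),("brA",(174,51),131.5),("brB",(179.5,134),131.5),("strike",(241,180),161)):
    p=onplane(s,q,z)[:2];print(n,p,"cf",(p-O)@x,(p-O)@y)
a=cv2.resize(s["frame"][110:200,160:280,::-1],None,fx=6,fy=6,interpolation=cv2.INTER_CUBIC);cv2.imwrite("pics/c2.png",a)
E
```

```text
orange 235 245 149 165 239.7914110429448 157.40490797546013
(array([403.9651 , 299.17548], dtype=float32), array([ 0.5353388, -0.8446374], dtype=float32), np.float32(-57.633106), np.float64(2.8130463201044345))
(array([535.12964, 407.1213 ], dtype=float32), array([ 0.5352014 , -0.84472454], dtype=float32), np.float32(-57.64243), np.float64(0.5794998933315452))
(array([532.70825, 294.6629 ], dtype=float32), array([0.84496737, 0.5348179 ], dtype=float32), np.float32(32.33156), np.float64(0.735587613959306))
FR [442.86664 237.7981 ] BR [585.29333 327.94638] 168.55882
yaw 32.331562
origin [458.06326 365.76453]
gripTop [449.90174344 296.60587293] cf -43.88350529070735 -54.07187405834077
gripmean [454.86814099 285.87174118] cf -45.427867901347426 -65.797982917312
brA [334.79747456 336.86083219] cf -119.6137750866776 41.50207768682536
brB [383.94650727 261.65633537] cf -118.30516297004313 -48.32904749916379
strike [470.76315988 263.00627325] cf -44.225958934374006 -93.61949691381051
```

View pics/c2.png

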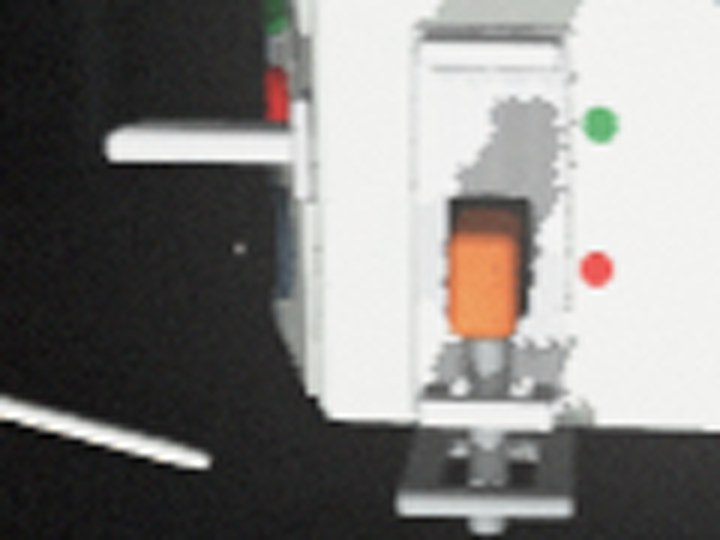

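The crop shows the bright orange top face of the grip centred at (483,285), which is image pixel (240.1,157.1). The strike bridge is at crop (487,502), which is (240.8,193.3). The slide is still at the red-dot (locked) end.

```bash
cat >> h.py <<'E'
yaw=np.radians(32.33);X=np.array([np.cos(yaw),np.sin(yaw)]);Y=np.array([-X[1],X[0]]);O=np.array([458.06326,365.76453])
cf=lambda p:np.array([(p[:2]-O)@X,(p[:2]-O)@Y])
wd=lambda x,y,z:np.r_[O+x*X+y*Y,z]
E
python3 - <<'E'
from h import *
s=pickle.load(open("w1.pkl","rb"));t=pickle.load(open("s0.pkl","rb"))["scene"]
print("grip",cf(onplane(s,(240.1,157.1),174.5)),"strike",cf(onplane(s,(240.8,193.3),161)))
print("grip scene",cf(onplane(t,(195+72.1,80+56.8),174.5)))
# predicted
print(proj(s,wd(-123,41,131.5)),proj(s,wd(-123,-41,131.5)),proj(s,wd(-47,-108,161)))
for p in((-82,100),(-82,-100),(88,-100),(88,100)):print(proj(t,wd(*p,140.5)))
E
```

```text
grip [-44.74764063 -63.91208967] strike [ -44.30342693 -109.62815617]
grip scene [-48.19791627 -65.99340512]
[170.89683051  51.40656213] [175.13702076 127.5937911 ] [238.4625241  191.90345065]
[221.16989584 116.7587109 ]
[265.92365839 157.94686548]
[309.52958729 127.09742132]
[264.2032648   89.40901842]
```

```bash
echo 'O=O+2.5*X-1.5*Y' >> h.py
python3 - <<'E'
from h import *
from bench import robot
r=down(yaw)
robot.movep(wd(-47.3,-65,215),r)
robot.command_gripper(.55,30)
print(robot.move_l(wd(-47.3,-65,161),rate=80,f_stop=8))
robot.command_gripper(0,30);s=robot.state();print(s["grip_width"],s["finger_force"],s["force"],s["tool_pos"],s["t"])
print(robot.move_l(wd(-47.3,-65+36,161),rate=40,f_stop=14))
s=robot.state();print(s["grip_width"],s["finger_force"],s["force"],cf(s["tool_pos"]),s["tool_pos"],s["t"])
E
```

```text
False
-0.0030373700447968257 0.0 [-1.00076541 -0.04278784  0.50752115] [455.77717903 285.6245943  161.04033584] 4.7833
False
0.0003665185934833796 0.0 [-0.14773671  0.25543479  0.15836025] [-47.28907425 -29.28433497] [436.68060548 315.79935675 161.02186155] 5.8333
```

```bash
python3 - <<'E'
from h import *
from bench import robot
a=robot.snapshot("side");b=robot.snapshot("wrist");c=robot.snapshot("scene");pickle.dump([a,b,c],open("l1.pkl","wb"))
A=cv2.resize(c["frame"][85:185,205:325],(480,400),interpolation=cv2.INTER_CUBIC)
B=cv2.resize(b["frame"],(512,384))
im=np.zeros((800,512,3),np.uint8);
im=np.zeros((400,800,3),np.uint8);im[:400,:480]=A;im[:240,480:]=cv2.resize(b["frame"],(320,240))
g=a["frame"][150:270,140:300];im[240:,480:693]=cv2.resize(g,(213,160))
cv2.imwrite("pics/l1.png",im[:,:,::-1])
E
```

```text
(no output)
```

View pics/l1.png

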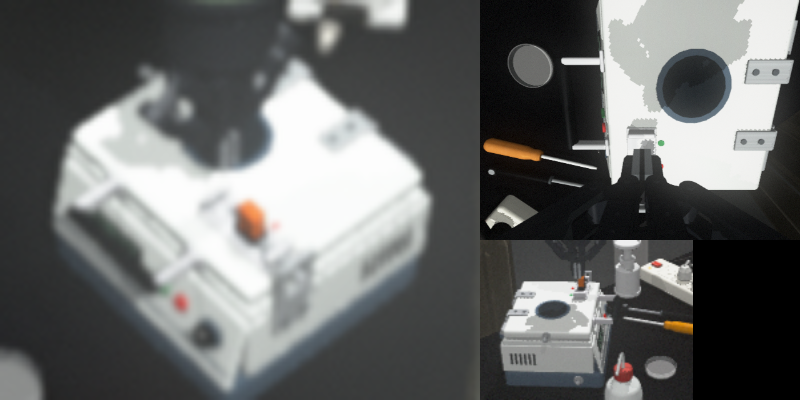

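The gripper closed on air. In the scene crop the grip is still at (252,220), and the tips are near (228,155). I'll compare the projected TCP with the picture.

```bash
python3 - <<'E'
from h import *
from bench import robot
a,b,c=pickle.load(open("l1.pkl","rb"));p=robot.state()["tool_pos"]
for n,s in(("side",a),("wrist",b),("scene",c)):
    print(n,"TCP",proj(s,p),"grip pred",proj(s,wd(-47.3,-63,174.5)),proj(s,wd(-47.3,-63,150.5)))
    h=cv2.cvtColor(s["frame"],cv2.COLOR_RGB2HSV);m=cv2.inRange(h,(3,150,90),(20,255,255))
    n_,_,st,ce=cv2.connectedComponentsWithStats(m)
    for i in range(1,n_):
        if st[i,4]>8:print("  ",st[i],ce[i])
sd=cv2.resize(a["frame"][155:215,200:290],None,fx=5,fy=5,interpolation=cv2.INTER_CUBIC);wr=cv2.resize(b["frame"][190:330,180:330],None,fx=3,fy=3,interpolation=cv2.INTER_CUBIC)
im=np.zeros((600,800,3),np.uint8);im[:300,:450]=sd;sc=cv2.resize(c["frame"][100:160,235:300],None,fx=5,fy=5,interpolation=cv2.INTER_CUBIC);im[300:600,:325]=sc;im[:420,350+0:800][:, 100:450]=wr[:420,:350]
cv2.imwrite("pics/l2.png",im[:,:,::-1])
E
```

```text
side TCP [213.99522666 186.30536469] grip pred [215.25453712 176.11589558] [215.67703795 183.48334505]
   [214 177   4   8  25] [215.72 181.24]
   [278 210  31  12 226] [293.57964602 215.34070796]
wrist TCP [258.39518807 229.33523056] grip pred [258.34971682 292.43640173] [258.41450154 269.27774992]
   [   5  223   93   35 1787] [ 49.87353106 240.22439843]
scene TCP [259.66996508 131.8379765 ] grip pred [267.65627203 135.85646933] [267.50191672 141.22924327]
   [266 137   4   4  12] [267.66666667 138.33333333]
   [203 214  33  20 330] [218.94545455 223.47878788]
```

View pics/l2.png

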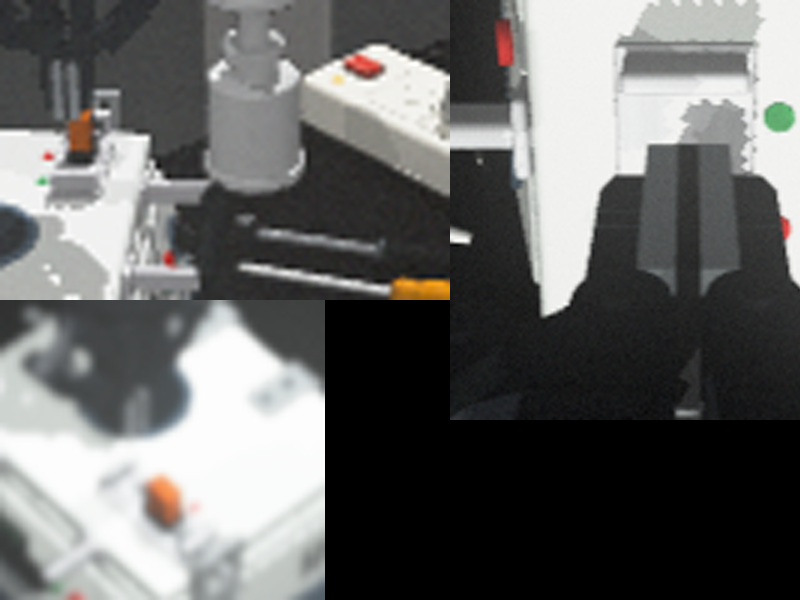

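The fingertips sit short of the projected TCP in all three views: side at (213.6,178.6) against a predicted row of 186, and scene at (262.4,127) against 131.8. I'll triangulate the real tip position.

```bash
python3 - <<'E'
from h import *
from bench import robot
a,b,c=pickle.load(open("l1.pkl","rb"));p=robot.state()["tool_pos"]
def tri(L):
    A=np.zeros((3,3));B=np.zeros(3)
    for s,uv in L:
        o,d=ray(s,uv);Q=np.eye(3)-np.outer(d,d);A+=Q;B+=Q@o
    return np.linalg.solve(A,B)
sd,wr,sc=(213.6,178.6),(258.3,238.3),(262.4,127)
for L in([(a,sd),(c,sc)],[(a,sd),(b,wr)],[(c,sc),(b,wr)],[(a,sd),(b,wr),(c,sc)]):
    t=tri(L);print(t,t-p,cf(t))
for z in (161,166,171,176,181): q=p.copy();q[2]=z;print(z,[np.round(proj(s,q),1) for s in(a,b,c)])
print("grip side-scene",tri([(a,(216.5,177.5)),(c,(267.1,136.8))]))
E
```

```text
[442.09645364 312.20752166 183.21502994] [ 5.4439839  -3.62899785 22.20000066] [-44.63367534 -35.21573845]
[430.93490871 323.3554605  190.68408141] [-5.71756103  7.51894098 29.66905212] [-48.1031188  -19.82679477]
[440.20349325 317.8494973  176.73563132] [ 3.55102351  2.01297778 15.72060204] [-43.21589312 -29.43602551]
[439.16128406 315.79427472 181.45581223] [ 2.50881433 -0.0422448  20.44078294] [-45.19566351 -30.61528334]
161 [array([214. , 186.3]), array([258.4, 229.3]), array([259.7, 131.8])]
166 [array([213.9, 184.8]), array([258.4, 233.2]), array([259.7, 130.7])]
171 [array([213.8, 183.2]), array([258.4, 237.3]), array([259.7, 129.6])]
176 [array([213.7, 181.6]), array([258.4, 241.6]), array([259.7, 128.4])]
181 [array([213.6, 180. ]), array([258.3, 246.1]), array([259.7, 127.3])]
grip side-scene [452.29800627 286.39126468 170.86530121]
```

The tips are about 17 mm above the nominal TCP, around z=178, so they passed over the grip top. I'll redo it 16 mm lower, which is still safe if the nominal TCP turns out right.

```bash
python3 - <<'E'
from h import *
from bench import robot
r=down(yaw)
robot.move_l(wd(-47,-30,195),rate=150)
robot.command_gripper(.55,30)
robot.move_l(wd(-47,-67,195),rate=150)
print(robot.move_l(wd(-47,-67,145),rate=70,f_stop=6))
robot.command_gripper(0,30);s=robot.state();print(s["grip_width"],s["finger_force"],s["force"],cf(s["tool_pos"]),s["t"])
if s["grip_width"]>.05:
    print(robot.move_l(wd(-47,-67+36,145),rate=40,f_stop=14))
    s=robot.state();print(s["grip_width"],s["finger_force"],s["force"],cf(s["tool_pos"]),s["tool_pos"],s["t"])
E
```

```text
False
0.0004343102964881088 3.106261007487774 [-1.53978213 -0.45925488  6.23800957] [-46.79337954 -67.04447617] 8.6417
```

```bash
python3 - <<'E'
from h import *
from bench import robot
S=[robot.snapshot(n) for n in("side","wrist","scene")];pickle.dump(S,open("l3.pkl","wb"));a,b,c=S
p=robot.state()["tool_pos"]
for s in S:
    h=cv2.cvtColor(s["frame"],cv2.COLOR_RGB2HSV);m=cv2.inRange(h,(3,150,90),(20,255,255))
    n_,_,st,ce=cv2.connectedComponentsWithStats(m);print(proj(s,p),[(st[i].tolist(),ce[i].round(1)) for i in range(1,n_) if st[i,4]>5])
im=np.zeros((600,800,3),np.uint8)
im[:300,:400]=cv2.resize(a["frame"][155:200,185:245],(400,300),interpolation=cv2.INTER_CUBIC)
im[300:,:400]=cv2.resize(c["frame"][110:155,237:297],(400,300),interpolation=cv2.INTER_CUBIC)
im[:400,400:]=cv2.resize(b["frame"][180:300,200:320],(400,400),interpolation=cv2.INTER_CUBIC)
cv2.imwrite("pics/l3.png",im[:,:,::-1])
E
```

```text
[215.76731137 184.33979611] [([214, 178, 4, 7, 28], array([215.5, 181. ])), ([278, 210, 31, 12, 226], array([293.7, 215.4]))]
[258.38837397 229.42378688] [([0, 196, 83, 38, 1687], array([ 38.2, 216. ])), ([249, 231, 3, 5, 8], array([250.1, 232.9]))]
[268.54001467 143.11877014] [([203, 214, 33, 20, 324], array([219. , 223.5]))]
```

View pics/l3.png

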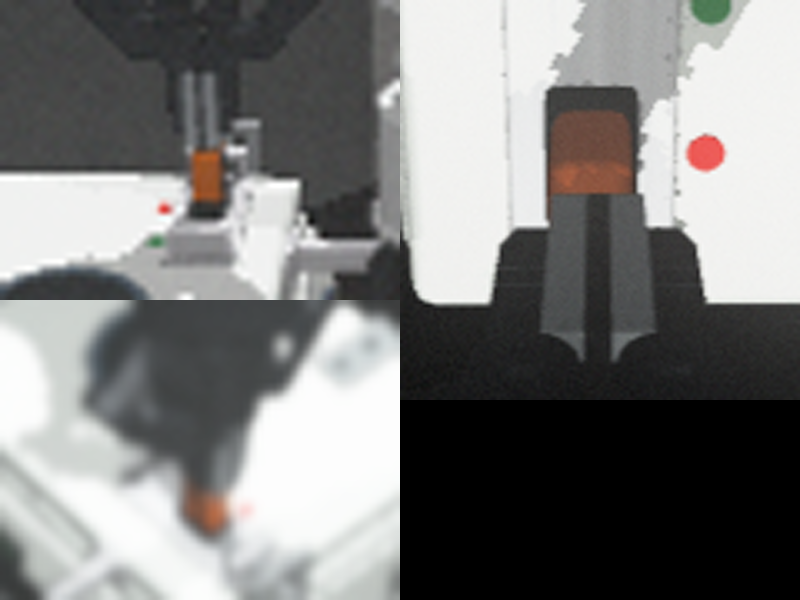

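The picture shows the shut fingers resting on top of the grip. They are well centred sideways (finger centre 598, grip 592 in the crop), so the true tips are about 29 mm above the nominal TCP. I'll go deeper.

```bash
python3 - <<'E'
from h import *
from bench import robot
robot.move_l(wd(-47.5,-67,175),rate=100)
robot.command_gripper(.5,30)
print(robot.move_l(wd(-47.5,-67,132),rate=70,f_stop=6))
robot.command_gripper(0,30);s=robot.state();print(s["grip_width"],s["finger_force"],s["force"],cf(s["tool_pos"]),s["t"])
if s["grip_width"]>.05:
    print(robot.move_l(wd(-47.5,-67+36,132),rate=40,f_stop=14))
    s=robot.state();print(s["grip_width"],s["finger_force"],s["force"],cf(s["tool_pos"]),s["tool_pos"],s["t"])
E
```

```text
False
0.1420075715266463 31.44373744726181 [-2.76386162 -2.17015786  6.9700704 ] [-47.73508832 -67.0034056 ] 10.8667
True
0.14263010615699193 31.75610661506653 [ 2.19484545 -3.48579611  6.07471022] [-47.8695496  -41.81479216] [442.89133833 304.90091161 132.39581366] 11.5333
```

```bash
python3 - <<'E'
from h import *
from bench import robot
y0=cf(robot.state()["tool_pos"])[1]
print(robot.move_l(wd(-47.8,y0+5,132),rate=20,f_stop=18))
s=robot.state();print(s["grip_width"],s["force"],cf(s["tool_pos"]),s["t"])
robot.move_l(wd(-47.8,cf(s["tool_pos"])[1]-.5,132),rate=20)
robot.command_gripper(.5)
robot.move_l(wd(-47.8,cf(s["tool_pos"])[1],190),rate=150)
robot.movep(wd(-100,-60,300),down(yaw))
w=robot.snapshot("wrist");pickle.dump(w,open("w2.pkl","wb"));print(robot.state()["t"])
h=cv2.cvtColor(w["frame"],cv2.COLOR_RGB2HSV)
m=cv2.inRange(h,(3,150,90),(20,255,255));n_,_,st,ce=cv2.connectedComponentsWithStats(m)
for i in range(1,n_):
    if st[i,4]>30:print(st[i],ce[i],cf(onplane(w,ce[i],174.5)))
cv2.imwrite("pics/w2.png",cv2.convertScaleAbs(w["frame"][:,:,::-1],alpha=1.3,beta=20))
E
```

```text
True
0.14446144729630045 [ 1.78684141 -4.83276529  5.92347327] [-47.90203402 -41.89831146] 11.7667
13.5583
[309 140  12  19 202] [314.56930693 149.28712871] [-48.15810351 -38.70939121]
[108 164  67  27 997] [140.1223671 176.9217653] [-213.55235917  -65.69789949]
```

View pics/w2.png

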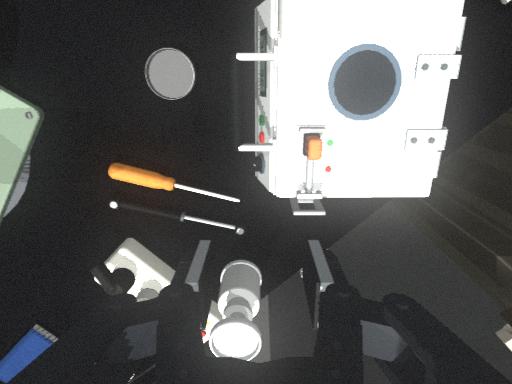

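The grip now sits against the end stop at (314,149). It travelled about 25 mm and did not move at all under an 18 N push. The bracket tips are at (238,57) and (240,148). Next I'll check the bar's column, the bottle's clearance and IK along the lift arc.

```bash
cat >> h.py <<'E'
def bar(th):
    return wd(88-211*np.cos(th)+9*np.sin(th),0,122.5+211*np.sin(th)+9*np.cos(th))
E
python3 - <<'E'
from h import *
from bench import robot
w=pickle.load(open("w2.pkl","rb"));c=pickle.load(open("s0.pkl","rb"))["scene"]
print("tips",cf(onplane(w,(236.5,57),131.5)),cf(onplane(w,(238.5,148),131.5)))
print("bar pred",proj(w,bar(0)))
g=w["frame"][85:120].mean((0,2));print(np.round(g[225:262],0))
print("bottle",cf(onplane(c,(181,107),100)),cf(onplane(c,(186,140),0)))
for th in np.linspace(0,1.047,5):
    q=robot.ik(bar(th)-[0,0,43.5],down(yaw));print(np.round(bar(th)),None if q is None else q.round(2))
E
```

```text
tips [-121.83672788   43.35862585] [-121.63311516  -46.45810148]
bar pred [236.26909067 102.92448871]
[ 21.  22.  22.  22.  23.  24.  26.  28.  30.  33.  34.  34.  34.  31.
  31.  31.  31.  30.  31.  33.  34.  35.  36.  37.  37.  38.  39.  39.
  41.  51.  93.  93.  92. 111. 108.  94.  91.]
bottle [-134.10132193  244.78356485] [-162.739857    201.43997164]
[357. 300. 132.] [-0.81  0.75  0.08  2.   -0.15  0.39 -0.05]
[365. 305. 186.] [-0.83  0.66  0.11  1.92 -0.13  0.57 -0.07]
[385. 318. 236.] [-0.83  0.61  0.14  1.77 -0.11  0.76 -0.07]
[415. 336. 278.] [-0.82  0.61  0.15  1.59 -0.11  0.95 -0.07]
[453. 361. 310.] [-0.8   0.66  0.16  1.36 -0.11  1.13 -0.07]
```

```bash
python3 - <<'E'
from h import *
from bench import robot
r=down(yaw);b=bar(0)
robot.movep(b+[0,0,60],r)
robot.command_gripper(.42,45)
print(robot.move_l(b-[0,0,43.5],rate=100,f_stop=6))
robot.command_gripper(0,45);robot.hold(.2);s=robot.state();print(s["grip_width"],s["finger_force"],s["force"],cf(s["tool_pos"]),s["tool_pos"],s["t"])
S=[robot.snapshot(n) for n in("side","wrist","scene")];pickle.dump(S,open("g1.pkl","wb"))
E
```

```text
False
0.14715437212426474 43.80488991737366 [-5.91391471 -3.55147917 11.86103438] [-1.23937017e+02  9.06689028e-03] [356.24851847 299.56082682  88.41282233] 16.075
```

```bash
python3 - <<'E'
from h import *
from bench import robot
s=robot.state();off=s["tool_pos"]-bar(0)
for th in (.06,.13,.2):
    robot.move_l(bar(th)+off,rate=50);s=robot.state();print(th,round(s["grip_width"],3),round(s["finger_force"],1),s["force"].round(1),(s["tool_pos"]-bar(th)-off).round(1),s["moment"].round(2),s["t"])
w=robot.snapshot("wrist");w2=robot.snapshot("side");pickle.dump([w,w2],open("g2.pkl","wb"))
# orange grip seen moving with lid?
for n,q in(("wrist",w),("side",w2)):
    h=cv2.cvtColor(q["frame"],cv2.COLOR_RGB2HSV);m=cv2.inRange(h,(3,150,90),(20,255,255));n_,_,st,ce=cv2.connectedComponentsWithStats(m)
    gl=lambda th:wd(88-135*np.cos(th)+42*np.sin(th),-38,122.5+135*np.sin(th)+42*np.cos(th))
    print(n,[(st[i].tolist(),ce[i].round(1)) for i in range(1,n_) if st[i,4]>8],"pred shut",proj(q,gl(0)),"pred .2",proj(q,gl(.2)))
E
```

```text
0.06 0.144 44.0 [-0.4 -0.3 -2.3] [-0.1 -0.   0.2] [-0.25  0.51  0.05] 16.6333
0.13 0.142 43.9 [-3.4 -2.4 -3.5] [-0.2 -0.1  0.1] [-0.5   0.93 -0.  ] 17.075
0.2 0.138 44.0 [-5.4 -2.3 -2.4] [-0.2 -0.1  0.4] [-0.67  1.32  0.01] 17.5167
wrist [([61, 261, 96, 37, 1950], array([106.4, 279.5]))] pred shut [394.13467613 324.01212117] pred .2 [441.69176226 365.74672445]
side [([208, 172, 6, 9, 39], array([210.3, 175.7])), ([278, 210, 31, 12, 227], array([293.5, 215.4]))] pred shut [214.22112981 183.62937127] pred .2 [209.75336693 175.39785254]
```

The lid is rising: the grip in the side view at (210.3,175.7) matches the prediction for 0.2 rad. The grip width is shrinking slightly, so the bar may be close to the fingertips. I'll lower it gently, regrasp deeper and compare.

```bash
python3 - <<'E'
from h import *
from bench import robot
s=robot.state();off=s["tool_pos"]-bar(.2)
for th in (.1,.0): robot.move_l(bar(th)+off,rate=60)
s=robot.state();print(round(s["grip_width"],3),s["force"].round(1))
robot.command_gripper(.42,60)
print(robot.move_l(bar(0)-[0,0,51],rate=60,f_stop=8))
robot.command_gripper(0,60);s=robot.state();print(s["grip_width"],s["finger_force"],s["force"].round(1),cf(s["tool_pos"]),s["tool_pos"],s["t"])
off=s["tool_pos"]-bar(0)
for th in (.08,.16):
    robot.move_l(bar(th)+off,rate=60);s=robot.state();print(th,round(s["grip_width"],3),round(s["finger_force"],1),s["force"].round(1),s["t"])
E
```

```text
0.142 [-2.2 -0.4 -0.7]
False
0.14289897969895787 58.37545931339264 [-5.7 -3.3  5.4] [-1.23972857e+02 -4.11538528e-02] [356.24509146 299.49922374  80.62901722] 19.6
0.08 0.145 58.6 [-2.2 -1.2 -2.9] 20.0333
0.16 0.141 58.6 [-2.9 -0.7 -3.8] 20.4667
```

The width is unchanged with the deeper grasp, so the hold is sound. Continuing the lift.

```bash
python3 - <<'E'
from h import *
from bench import robot
s=robot.state();off=s["tool_pos"]-bar(.16)
gl=lambda th:wd(88-135*np.cos(th)+42*np.sin(th),-38,122.5+135*np.sin(th)+42*np.cos(th))
for i,th in enumerate(np.linspace(.16,1.047,11)[1:]):
    robot.move_l(bar(th)+off,rate=60);s=robot.state();print(round(th,2),round(s["grip_width"],3),round(s["finger_force"],1),s["force"].round(1),s["t"])
    if s["grip_width"]<.1 or np.linalg.norm(s["force"])>40: print("STOP");break
S=[robot.snapshot(n) for n in("side","scene")];pickle.dump(S,open("g3.pkl","wb"))
for q in S:
    h=cv2.cvtColor(q["frame"],cv2.COLOR_RGB2HSV);m=cv2.inRange(h,(3,150,90),(20,255,255));n_,_,st,ce=cv2.connectedComponentsWithStats(m)
    print([(st[i].tolist(),ce[i].round(1)) for i in range(1,n_) if st[i,4]>4],[proj(q,gl(t)).round(1) for t in(0,.95,1.05,1.15)])
E
```

```text
0.25 0.143 58.5 [-4.5 -1.8 -2.1] 20.925
0.34 0.14 58.5 [-6.8 -4.5 -1.4] 21.3833
0.43 0.139 58.6 [-11.4  -6.1   3.5] 21.8417
0.51 0.142 58.6 [-14.6  -8.    6.7] 22.3
0.6 0.138 58.8 [-20.8 -13.   14.6] 22.7583
0.69 0.141 59.3 [-26.7 -14.7  21. ] 23.2167
0.78 0.139 60.1 [-33.  -20.2  34.3] 23.675
STOP
[([185, 153, 10, 9, 49], array([189.2, 157. ])), ([270, 167, 4, 3, 5], array([271.4, 168. ])), ([190, 203, 4, 3, 10], array([191.8, 204. ])), ([207, 205, 3, 4, 10], array([208. , 206.5])), ([278, 210, 31, 12, 229], array([293.6, 215.4])), ([183, 212, 3, 3, 5], array([183.8, 213.2])), ([243, 306, 14, 5, 16], array([249.4, 309.1]))] [array([214.2, 183.6]), array([178.9, 153.4]), array([173.8, 152. ]), array([168.6, 151.1])]
[([276, 98, 9, 10, 53], array([279.9, 102.5])), ([161, 121, 4, 5, 11], array([162.9, 123.5])), ([203, 214, 33, 20, 330], array([218.9, 223.5]))] [array([261.8, 132.8]), array([287. ,  94.2]), array([290.8,  90.9]), array([294.5,  87.8])]
```

Radial force has built up to about 50 N, pushing the tool outward. That suggests the rear fingertip is pressing on the lid's front edge. I'll pivot the tool about the bar, tips toward the front, watch the force and then continue.

```bash
cat >> h.py <<'E'
def pose(th,ph,off,d):
    """tool pose at lid angle th, tilted ph about the bar (tips to the front)"""
    Rt=R.from_rotvec(ph*np.r_[Y,0])
    b=bar(th)+off+[0,0,d]
    return b+Rt.apply([0,0,-d]),(Rt*R.from_rotvec(down(yaw))).as_rotvec()
E
python3 - <<'E'
from h import *
from bench import robot
off=np.array([356.24509146,299.49922374,80.62901722])-bar(0)
th=.16+(1.047-.16)*.7
for ph in (0,.2,.4,.6,.7): 
    p,o=pose(1.047,ph,off,51);q=robot.ik(p,o);print(ph,None if q is None else q.round(2))
for ph in (.06,.12,.18,.24,.3):
    p,o=pose(th,ph,off,51)
    robot.move_l(p,rate=40,orientation=o);s=robot.state();print(ph,round(s["grip_width"],3),round(s["finger_force"],1),s["force"].round(1),s["t"])
    if np.linalg.norm(s["force"])>65:print("STOP");break
E
```

```text
0 [-0.8   0.66  0.15  1.38 -0.1   1.11 -0.07]
0.2 [-0.77  0.77  0.14  1.15 -0.12  1.43 -0.07]
0.4 [-0.75  0.9   0.13  0.91 -0.14  1.74 -0.07]
0.6 None
0.7 None
0.06 0.138 61.9 [-30.7 -18.5  33.7] 24.025
0.12 0.138 61.9 [-26.3 -15.8  28.8] 24.275
0.18 0.14 62.0 [-21.6 -12.5  23.6] 24.525
0.24 0.141 62.3 [-18.4 -10.5  19.6] 24.775
0.3 0.135 62.6 [-15.2  -8.6  15.7] 25.025
```

```bash
python3 - <<'E'
from h import *
from bench import robot
off=np.array([356.24509146,299.49922374,80.62901722])-bar(0)
t0=.16+(1.047-.16)*.7
for th,ph in zip(np.linspace(t0,1.03,6)[1:],np.linspace(.3,.46,6)[1:]):
    p,o=pose(th,ph,off,51)
    try: robot.move_l(p,rate=50,orientation=o)
    except robot.Unreachable: print("unreach",th,ph);break
    s=robot.state();print(round(th,3),round(ph,2),round(s["grip_width"],3),round(s["finger_force"],1),s["force"].round(1),s["t"])
    if np.linalg.norm(s["force"])>50:print("STOP");break
gl=lambda th:wd(88-135*np.cos(th)+42*np.sin(th),-38,122.5+135*np.sin(th)+42*np.cos(th))
robot.hold(.3)
S=[robot.snapshot(n) for n in("side","scene")];pickle.dump(S,open("g3.pkl","wb"))
for q in S:
    h=cv2.cvtColor(q["frame"],cv2.COLOR_RGB2HSV);m=cv2.inRange(h,(3,150,90),(20,255,255));n_,_,st,ce=cv2.connectedComponentsWithStats(m)
    print([(st[i].tolist(),ce[i].round(1)) for i in range(1,n_) if st[i,4]>15],[proj(q,gl(t)).round(1) for t in(.78,.95,1.05,1.15)])
s=robot.state();print(s["force"].round(1),s["joint_vel"].round(3),s["t"])
E
```

```text
0.831 0.33 0.141 62.7 [-14.2  -7.5  15. ] 25.375
0.881 0.36 0.139 62.7 [-14.7  -7.9  16.1] 25.7167
0.93 0.4 0.139 62.7 [-13.1  -6.8  15.9] 26.0583
0.98 0.43 0.139 62.5 [-13.   -8.1  17.6] 26.4
1.03 0.46 0.139 62.2 [-12.9  -6.1  20.9] 26.7417
[([172, 149, 10, 8, 45], array([176. , 152.3])), ([278, 210, 31, 12, 229], array([293.7, 215.4])), ([243, 306, 15, 6, 21], array([249.5, 309.1]))] [array([187.4, 156.6]), array([178.9, 153.4]), array([173.8, 152. ]), array([168.6, 151.1])]
[([285, 89, 10, 9, 64], array([289.6,  93.1])), ([203, 214, 33, 20, 328], array([218.9, 223.5]))] [array([280.9, 100.6]), array([287. ,  94.2]), array([290.8,  90.9]), array([294.5,  87.8])]
[-12.9  -6.   19.7] [-0.     0.001  0.001  0.    -0.001  0.001 -0.001] 27.1417
```

```bash
python3 -c "
from bench import robot
print(robot.hand_in())"
```

```text
the job is handed in; nothing more can be done
None
```

The job is handed in at about 27 s of the 38 s limit: the lock slide was pushed to its end stop with the lid shut, and the lid is held at rest by its handle at about 59° (two camera views agree); no verdict came back, and I did not re-measure the bench items at the end.

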